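# Change the chromatography column in a sprung-clip stand

### The arm

A 6-joint arm with a two-finger parallel gripper is mounted at the origin on a cart in front of the work surface, level with it; the furniture and walls round the work are solid. World frame = base frame: x ahead of the robot, y to its left, z up, the work surface at z = 0. Lengths are in m, angles in degrees, forces in N, time in s.
With the tool pointing down it reaches from about 0.325 to 0.775 m from the base axis. Payload 5.5 kg.
Tool frame: the origin (TCP) lies at the centre of the arm's flange, where the gripper is bolted on; the fingertips stand 182 mm ahead of it and the grasp point (between the pads) lies 163 mm ahead of it; z points along the fingers, y is the direction in which the jaws open and shut (so a half turn about z gives the same grasp; the last joint's range is limited). The gripper opens to 88 mm and grips with 3 to 60 N. Pads are 20 mm wide; open, the fingers measure 115 mm over their backs; the gripper's body (75 mm by 178 mm) begins 61 mm behind the grasp point.
Start: joints at [64.36, 5.22, 70.514, -0, 104.267, -3.249], TCP at [0.229, 0.555, 0.405] pointing down, gripper open.
Joint ranges: [-164.24, 164.24], [-49.07, 125.15], [9.68, 141.18], [-86.29, 266.29], [3.28, 154.24], [-151.56, 151.56]. Speed limits (degrees/s): [147.25, 147.25, 172.46, 180, 180, 180].

### API

Orientations are given as [roll, pitch, yaw] about the fixed x, y, z axes, in that order (R = Rz(yaw) Ry(pitch) Rx(roll)).
In Python, from station import r gives the robot as it stands. The module is installed in compiled form; this text tells all that it offers. Calls block until the motion is done:
- r.reach(position, orientation): joint-space move of the TCP to a pose.
- r.servo_line(position, rotation=None, speed=0.15): straight line of the TCP; rotation=None keeps the orientation; speed is the mean speed in m/s.
- r.move_joints(angles): joint-space move.
- r.let_go() and r.grab(squeeze=None): open the fingers fully, or close them until they stop; squeeze is the grip in N (None keeps the last).
- r.wait(seconds).
- r.inverse_kinematics(position, orientation): joint angles nearest the present ones, or None.
- r.sense(): the state.
- r.snapshot(name): name is "scene" or "top"; returns a dict with "frame" (400x640x3 uint8, red, green, blue), "fx", "fy", "cx", "cy" (pixels), "dist_coeffs" ([k1, k2, p1, p2, k3] as OpenCV has them; the pictures are not rectified), "R" (3x3) and "t" (3): a world point X has camera coordinates R X + t. Camera axes: x right, y down, z forward; pixel columns grow to the right and rows downward; lengths in m; the calibration is good to about 2 mm. A picture is of the moment at which its call begins. There is no depth.
A pose or a line that the arm cannot do raises r.IKError and nothing moves.
- r.hand_in(): hands the job in, once; it reports no verdict.
The state is a dict: "clock": time; "joints": joint angles; "joint_vel": joint speeds; "joint_torque": joint torques, N m; "tcp_pos": TCP position; "orientation": TCP orientation; "contact_force": force on the tool from outside, world axes, zero at the start; "torque": the same for the moment, N m; "opening": finger opening in m.
Only numpy, scipy, OpenCV 4.12 (cv2) and the standard library are available. Lean on these libraries where they do the work, as an engineer would, in place of code of your own. Each camera call takes 0.05 s, during which the arm holds its last target. There are 200 camera calls.

### The job

Change the chromatography column in the little sloping stand: draw the used column out of its two sprung clips and lay it in the white tray, down on the liner beside the column already stored there, without dropping it; then take the fresh column that lies on the bench and press it down past the sprung jaws until it sits fully home in both clips with the jaws closed over it. Leave the stored column, the beaker, the jar and the bottle cap where they are.

Things in the scene. Friction and masses are not known exactly. Their poses are not given: they have to be found in the camera images.
- column_stand: fixed grey sheet-metal stand, 150 mm wide, with a face sloping 33 degrees, facing the robot side at yaw 0. Origin on the bench right below the middle of the clips' seat; x: uphill direction, level; y: along the clipped column; z up. Foot from x = -45 to 65 mm, y +-75 mm; highest edge of the face 85 mm high, at x = 57 mm.
- clip_bed: the sloping face with its two fork clips. Origin: where the middle of a seated column's axis lies, 60 mm above the bench; x up the slope, y along the column, z straight out of the face (33 degrees from vertical, leaning to the stand's -x): columns go in along -z and come out along +z. Face plate 16 mm below the origin, x -46 to 62 mm.
- column_old_mid (a point): middle of the tube of the used column, on its axis; it starts in the clips.
- column_old: used column, starting in the stand's clips: steel chromatography column: a straight tube 9.6 mm in diameter, bare for 102 mm (51 mm either side of its middle), then a hexagon end nut 22 mm across and 18 mm long at each end and a thin brass stub; 170 mm over all, about 0.09 to 0.14 kg. It can be held anywhere on the bare tube. Body axes: y along the tube; origin on the outline's underside, 10 mm from the tube's axis along -z.
- column_new_mid (a point): middle of the tube of the fresh column, on its axis; on the bench it is 10 mm above the worktop.
- column_new: fresh column, lying on the bench. Same make, size and axes as the used column (tube 9.6 mm thick, bare 51 mm either side of the middle, 170 mm over all, y along the tube).
- jaw_left (a joint): hinge of the sprung jaw of the clip at clip_bed y = +37 mm, rad; 0 closed (spring holds it there), grows as the jaw swings uphill. Each clip is 14 mm wide along y: free tube between y = -29 and +29 mm; a seated column can shift 7 mm lengthwise. A black fixed prong stands downhill (inner face x = -5.4 mm, flared lead-in from z = 13 to 23 mm), the jaw uphill.
- jaw_right (a joint): same for the clip at clip_bed y = -37 mm. Each jaw carries a white roller 10 mm in diameter, axis at clip_bed x = 5, z = 9 mm, which overhangs the seated tube; the tube pushes it aside by about 0.2 rad going in and coming out. Both clips together take about 10 N to press in, 15 N to draw out. Enter with the tube within 2 mm of x = -1 mm.
- column_tray: fixed shallow white storage tray, open above, 104 mm (x) by 190 mm (y) outside (the rim 4 mm more all round), 20 mm high, walls 3 mm, grey liner whose top is 5 mm above the bench. Origin on the bench under its centre. A column lies in it along y with its tube's axis about 15 mm above the bench.
- beaker: glass beaker, 52 mm in diameter and 70 mm high, standing on the bench; origin at the centre of its underside. To be left alone.
- jar: small screw-cap jar, 42 mm in diameter and 57 mm high, standing on the bench; origin at the centre of its underside. To be left alone.
- cap: round bottle cap, 43 mm in diameter and 22 mm high, lying on the bench beside the fresh column, about 35 to 45 mm clear of its tube; origin at the centre of its underside. To be left alone.
- column_stored: another column of the same make and size, already lying in the tray, its tube 24 to 34 mm to the +x side of the tray's middle; axes as for the others. To be left there.

How it is judged (in metres and radians):
On the way, in this order (a step that is already met when the one before it is completed fails the run):
1. the used column lies flat in the tray, let go (x of column_old_mid in the frame of column_tray between -0.045 and 0.045 m and y of column_old_mid in the frame of column_tray between -0.03 and 0.03 m and z of column_old_mid in the frame of column_tray between 0.008 and 0.02 m and angle between column_old's own y axis and vertical between 1.48 and 1.66 rad and contact force between the fingers and column_old below 0.2 N), for 0.3 s.
2. the fresh column sits home in both clips, jaws closed over it (x of column_new_mid in the frame of clip_bed between -0.003 and 0.003 m and z of column_new_mid in the frame of clip_bed between -0.003 and 0.003 m and y of column_new_mid in the frame of clip_bed between -0.012 and 0.012 m and angle between the y axis of column_new and the y axis of clip_bed, either way round below 0.06 rad and value of joint each of jaw_left, jaw_right below 0.08 rad), for 0.2 s.
At the end, for the whole second after the job is handed in: The used column lies flat on the tray's liner inside its walls (level within 5 degrees); the fresh column's axis is within 3 mm of the clips' seat, centred lengthwise within 12 mm and parallel within 3.4 degrees, both jaws closed (below 0.08 rad); both are released and at rest (all of step 2 and x of column_old_mid in the frame of column_tray between -0.045 and 0.045 m and y of column_old_mid in the frame of column_tray between -0.03 and 0.03 m and z of column_old_mid in the frame of column_tray between 0.008 and 0.02 m and angle between column_old's own y axis and vertical between 1.48 and 1.66 rad and linear speed of each of column_old, column_new below 0.03 m/s); the robot touches nothing.
It fails at once if the used or the fresh column is dropped (falls freely by about 2 cm or more) ((linear speed of column_old above 0.6 m/s and contact force between the fingers and column_old below 0.05 N) or (linear speed of column_new above 0.6 m/s and contact force between the fingers and column_new below 0.05 N)).
It fails at once if the beaker is pushed away (more than 25 mm) or knocked over (distance of beaker from where it was at the start of the episode above 0.025 m or angle between beaker's own z axis and vertical above 0.5 rad).
It fails at once if the jar is pushed away (more than 25 mm) or knocked over (distance of jar from where it was at the start of the episode above 0.025 m or angle between jar's own z axis and vertical above 0.5 rad).
It fails at once if the cap is pushed away (more than 25 mm) or knocked over (distance of cap from where it was at the start of the episode above 0.025 m or angle between cap's own z axis and vertical above 0.5 rad).
It fails at once if the stored column is pushed away (more than 25 mm) (distance of column_stored from where it was at the start of the episode above 0.025 m).
It also fails if it takes over 64 s, if anything falls off the work surface, if the arm or the gripper's body presses on something with over 40 N, if the wrist force passes 120 N, or if a joint passes its speed limit or range.

## Working session

There is one attempt and no reset: what is moved stays moved. The work goes in short steps, each a Python script; the robot and the scene stay as the last script left them, time stands still between calls to the robot, and variables do not carry over. Pictures are saved under pics/ and viewed, about 8 in all and at most 12, crops included, and the job is handed in when it is done.

```bash
mkdir -p pics; python3 - <<'E'
from station import r
import cv2,numpy as np
for n in("scene","top"):
    s=r.snapshot(n); cv2.imwrite(f"pics/{n}0.png",s["frame"][:,:,::-1])
    R=np.array(s["R"]);print(n,s["fx"],s["fy"],s["cx"],s["cy"],s["dist_coeffs"],(-R.T@s["t"]).round(3),R.round(3).tolist())
print(r.sense())
E
```

```text
scene 387.2316119303094 387.2316119303094 315.3437463332421 204.81956261266436 [0.00296963 0.         0.         0.         0.        ] [ 0.111 -0.637  0.751] [[0.806, -0.592, 0.006], [-0.399, -0.55, -0.733], [0.437, 0.589, -0.68]]
top 427.0816397517297 427.0816397517297 328.79146971039006 206.94988248681753 [0.00765068 0.         0.         0.         0.        ] [ 0.383 -0.042  1.144] [[-0.007, -1.0, 0.006], [-0.984, 0.006, -0.181], [0.181, -0.007, -0.984]]
{'clock': 0.1, 'joints': array([ 6.43595714e+01,  5.25763639e+00,  7.05720450e+01, -1.11038353e-03,
        1.04266203e+02, -3.24979994e+00]), 'joint_vel': array([ 0.03664646,  0.00370975, -0.15457015,  0.01391135,  0.00567519,
        0.04196868]), 'joint_torque': array([ 3.74172698e-03, -4.47861207e+01, -4.07567561e+01,  7.01170228e-02,
        2.85398390e-02, -1.08637821e-04]), 'tcp_pos': array([0.2285906 , 0.55480783, 0.40366072]), 'orientation': array([-1.79904208e+02, -4.36077550e-03,  1.57609095e+02]), 'contact_force': array([ 0.59775285, -0.13868921, -0.41993801]), 'torque': array([ 0.04743222, -0.00679056,  0.048939  ]), 'opening': 0.08782466444205334}
```

View pics/top0.png

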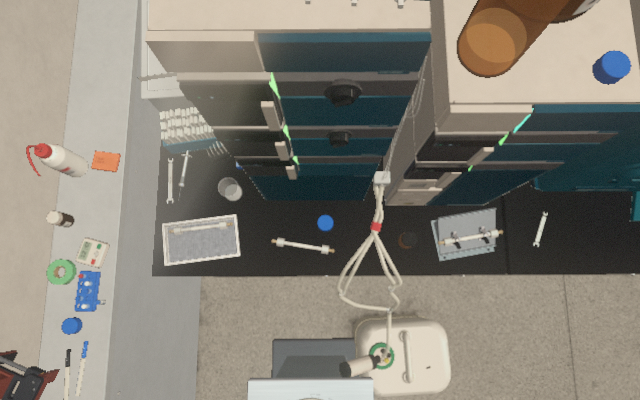

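View pics/scene0.png

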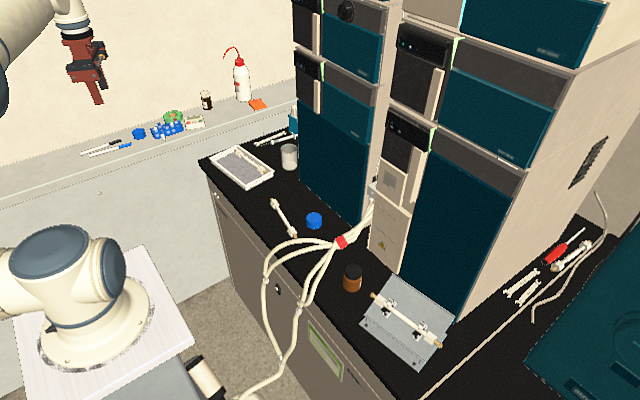

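```bash
cat > h.py <<'E'
from station import r
import cv2,numpy as np
from scipy.spatial.transform import Rotation as Ro
def ray(s,uv):
    K=np.array([[s["fx"],0,s["cx"]],[0,s["fy"],s["cy"]],[0,0,1]])
    p=cv2.undistortPoints(np.array(uv,float).reshape(-1,1,2),K,np.array(s["dist_coeffs"],float))[:,0]
    R=np.array(s["R"]);return -R.T@s["t"],np.c_[p,np.ones(len(p))]@R
def onz(s,uv,z):
    c,d=ray(s,uv);return c+d*((z-c[2])/d[:,2])[:,None]
def proj(s,X):
    K=np.array([[s["fx"],0,s["cx"]],[0,s["fy"],s["cy"]],[0,0,1]])
    return cv2.projectPoints(np.array(X,float).reshape(-1,1,3),cv2.Rodrigues(np.array(s["R"]))[0],np.array(s["t"],float),K,np.array(s["dist_coeffs"],float))[0][:,0]
E
python3 - <<'E'
from h import *
s=r.snapshot("top");
for n,uv,z in[("new",(303,245),.01),("cap",(325,222),.02),("tray",[(163,221),(237,215),(241,258),(165,265)],.02),("stored",[(175,231),(230,226)],.015),("old",[(442,239),(502,233)],.06),("stand",[(432,218),(495,208),(505,252),(438,261)],0),("jar",(408,240),.057),("beaker",(230,188),.07),("cabL",[(255,200),(365,200)],0),("cabR",[(388,205),(505,205)],0),("bottle bench edge",[(153,275),(500,275)],0)]:
    print(n,onz(s,uv,z)[:,:2].round(3).tolist())
f=s["frame"];t=r.snapshot("scene")["frame"]
a=cv2.resize(f[170:280,150:340],(760,440),interpolation=2)
b=cv2.resize(f[190:280,400:530],(0,0),fx=5.8,fy=5.8,interpolation=2)
c=cv2.resize(t[265:365,340:470],(0,0),fx=6,fy=6,interpolation=2)
for n,i in zip("abc",(a,b,c)):cv2.imwrite(f"pics/{n}.png",i[:,:,::-1])
E
```

```text
new [[0.489, 0.02]]
cap [[0.549, -0.039]]
tray [[0.554, 0.39], [0.569, 0.195], [0.455, 0.181], [0.438, 0.378]]
stored [[0.528, 0.359], [0.54, 0.214]]
old [[0.497, -0.337], [0.512, -0.491]]
stand [[0.561, -0.329], [0.587, -0.503], [0.468, -0.52], [0.445, -0.34]]
jar [[0.495, -0.251]]
beaker [[0.631, 0.205]]
cabL [[0.614, 0.152], [0.612, -0.149]]
cabR [[0.597, -0.211], [0.595, -0.531]]
bottle bench edge [[0.413, 0.415], [0.407, -0.502]]
```

View pics/a.png

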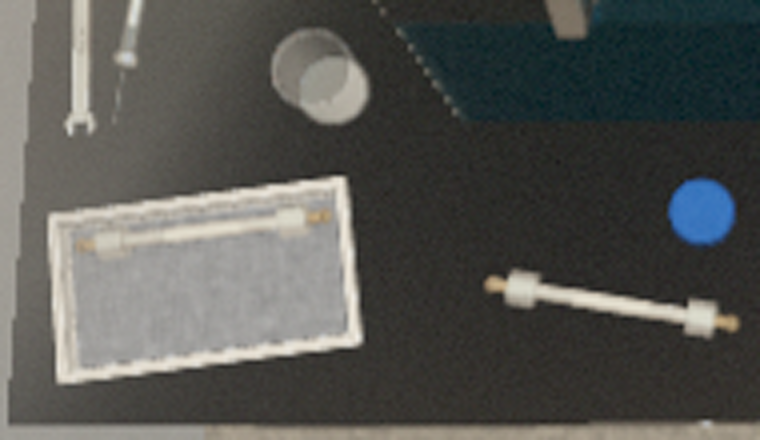

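View pics/b.png

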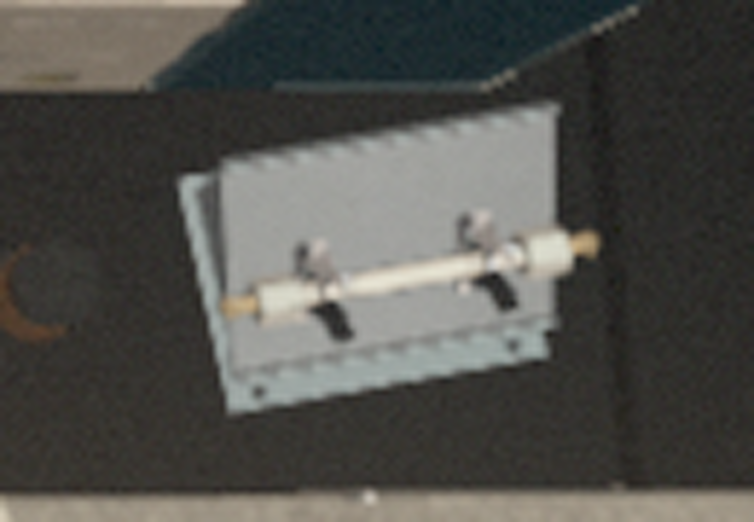

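View pics/c.png

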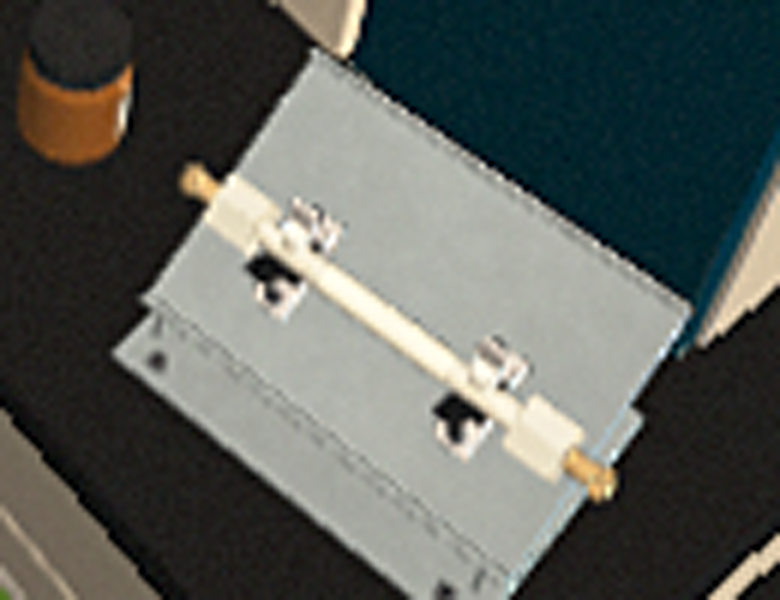

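```bash
cat >> h.py <<'E'
def tri(ss,uvs):
    A=np.zeros((3,3));b=np.zeros(3);L=[]
    for s,uv in zip(ss,uvs):
        c,d=ray(s,uv);d=d[0]/np.linalg.norm(d);P=np.eye(3)-np.outer(d,d);A+=P;b+=P@c;L.append((c,P))
    X=np.linalg.solve(A,b);return X,[round(1e3*np.linalg.norm(P@(X-c)),1) for c,P in L]
E
python3 - <<'E'
from h import *
T,S=r.snapshot("top"),r.snapshot("scene")
un=lambda p,k,o:((np.array(p)+.5)/k-.5+o)
b=lambda *p:un(p,5.8,(400,190)); c=lambda *p:un(p,6,(340,265)); a=lambda *p:un(p,4,(150,170))
for n,p,q in[("oldL",b(222,307),c(183,177)),("oldR",b(600,243),c(612,490)),("faceTL",b(222,157),c(313,50)),("faceTR",b(558,103),c(692,308)),("footBL",b(228,412),c(113,352)),("prongL",b(342,337),c(275,285)),("prongR",b(510,308),c(460,430)),("nutLi",b(318,298),c(272,228)),("nutRi",b(527,258),c(512,420)),("faceBL",b(236,370),c(150,300))]:
    X,e=tri((T,S),(p,q));print(n,X.round(4),e)
print("foot",onz(T,[b(180,178),b(228,412),b(548,357)],0)[:,:2].round(4).tolist())
print("tray",onz(T,[a(48,213),a(346,177),a(362,344),a(60,383)],.02)[:,:2].round(4).tolist())
print("stored",onz(T,[a(80,246),a(328,214)],.015)[:,:2].round(4).tolist())
for s,(x0,x1,y0,y1) in((T,(268,342,230,262)),(S,(262,303,192,242))):
    f=s["frame"].astype(int);m=np.zeros((400,640),np.uint8);m[y0:y1,x0:x1]=((f[y0:y1,x0:x1,0]>85)&(f[y0:y1,x0:x1,0]>=f[y0:y1,x0:x1,2]))*255
    n,l,st,_=cv2.connectedComponentsWithStats(m);k=1+np.argmax(st[1:,4]);
    (cx,cy),wh,an=cv2.minAreaRect(np.argwhere(l==k)[:,::-1].astype(np.float32))
    box=cv2.boxPoints(((cx,cy),wh,an));e=[box[i:i+2].mean(0) if np.linalg.norm(box[i]-box[i+1])<60 and np.linalg.norm(box[i]-box[i+1])==min(np.linalg.norm(box[0]-box[1]),np.linalg.norm(box[1]-box[2])) else None for i in(0,1)]
    pts=np.argwhere(l==k)[:,::-1]; v=cv2.fitLine(pts.astype(np.float32),2,0,.01,.01).ravel();t=(pts-v[2:])@v[:2]
    E=np.array([v[2:]+v[:2]*t.min(),v[2:]+v[:2]*t.max()]);W=onz(s,E,.011)
    print("new",st[k].tolist(),E.round(1).tolist(),W.round(4).tolist(),"mid",W.mean(0).round(4),"len",np.linalg.norm(W[1]-W[0]).round(4))
E
```

```text
oldL [ 0.4881 -0.3268  0.0558] [np.float64(0.6), np.float64(0.6)]
oldR [ 0.5156 -0.4942  0.0604] [np.float64(0.2), np.float64(0.2)]
faceTL [ 0.5511 -0.3242  0.0775] [np.float64(1.2), np.float64(1.2)]
faceTR [ 0.5745 -0.4724  0.0801] [np.float64(0.2), np.float64(0.2)]
footBL [ 0.4463 -0.342   0.0013] [np.float64(0.8), np.float64(0.8)]
prongL [ 0.4769 -0.3786  0.0633] [np.float64(2.9), np.float64(2.9)]
prongR [ 0.4883 -0.4522  0.0643] [np.float64(2.0), np.float64(2.0)]
nutLi [ 0.491  -0.3656  0.0693] [np.float64(0.0), np.float64(0.0)]
nutRi [ 0.5082 -0.4603  0.062 ] [np.float64(0.7), np.float64(0.7)]
faceBL [ 0.4635 -0.3416  0.0188] [np.float64(0.2), np.float64(0.2)]
foot [[0.5546, -0.3254], [0.4458, -0.342], [0.4701, -0.491]]
tray [[0.5491, 0.3937], [0.5721, 0.1976], [0.4612, 0.1836], [0.4374, 0.3788]]
stored [[0.5276, 0.3731], [0.548, 0.2098]]
new [271, 237, 64, 18, 368] [[271.0, 240.3], [334.2, 250.6]] [[0.5019, 0.1048, 0.011], [0.4733, -0.063, 0.011]] mid [0.4876 0.0209 0.011 ] len 0.1703
new [270, 198, 33, 44, 304] [[270.7, 197.6], [298.4, 243.2]] [[0.5015, 0.1043, 0.011], [0.4673, -0.0858, 0.011]] mid [0.4844 0.0092 0.011 ] len 0.1931
```

```bash
cat >> h.py <<'E'
def pose(p,yaw,tilt,d,s):
    """tool pose: distance d (TCP to point p) along bed z of a frame yawed/tilted; s flips by half turn"""
    B=(Ro.from_euler('z',yaw,degrees=True)*Ro.from_euler('y',-tilt,degrees=True)).as_matrix()
    Rt=np.c_[s*B[:,1],s*B[:,0],-B[:,2]]
    return np.array(p)+d*B[:,2], Ro.from_matrix(Rt).as_euler('xyz',degrees=True),B
STAND=np.array([.5022,-.4097,.06]);SY=9.2
E
python3 - <<'E'
from h import *
T,S=r.snapshot("top"),r.snapshot("scene")
print("tie",tri((T,S),((376,227),(341,242))),"box",tri((T,S),((382,178),(376,186))),"loop",tri((T,S),((341,292),(265,272))))
for n,p,y,t,d in(("bed",STAND,SY,33,.177),("bedup",STAND,SY,33,.26),("trayup",[.5,.29,.015],6.7,0,.3),("traylow",[.5,.29,.015],6.7,0,.177),("new",[.4876,.0209,.01],-9.67,0,.175)):
    for s in(1,-1):
        q,o,_=pose(p,y,t,d,s);j=r.inverse_kinematics(q,o);print(n,s,q.round(3),o.round(1),None if j is None else np.round(j,1))
E
```

```text
tie (array([ 0.53195205, -0.17178138,  0.05048873]), [np.float64(1.9), np.float64(1.9)]) box (array([ 0.62785103, -0.17272122,  0.18048777]), [np.float64(0.4), np.float64(0.4)]) loop (array([ 0.36602548, -0.08163241, -0.0343262 ]), [np.float64(1.1), np.float64(1.1)])
bed 1 [ 0.407 -0.425  0.208] [147.    0.   99.2] [-57.8   0.6  98.2  32.2  70.2 -75.2]
bed -1 [ 0.407 -0.425  0.208] [-147.     0.   -80.8] [-57.8   0.6  98.2  32.2  70.2 104.8]
bedup 1 [ 0.362 -0.432  0.278] [147.    0.   99.2] [-62.4  -5.2  96.5  31.8  78.9 -75.1]
bedup -1 [ 0.362 -0.432  0.278] [-147.     0.   -80.8] [-62.4  -5.2  96.5  31.8  78.9 104.9]
trayup 1 [0.5   0.29  0.315] [-180.     0.    96.7] [26.7  1.9 83.1  0.  95.1 20. ]
trayup -1 [0.5   0.29  0.315] [180.    0.  -83.3] None
traylow 1 [0.5   0.29  0.192] [-180.     0.    96.7] [26.7  5.5 92.   0.  82.5 20. ]
traylow -1 [0.5   0.29  0.192] [180.    0.  -83.3] None
new 1 [0.488 0.021 0.185] [-180.     0.    80.3] [ -1.5  -8.1 106.1   0.   82.    8.1]
new -1 [0.488 0.021 0.185] [-180.     0.   -99.7] None
```

```bash
cat >> h.py <<'E'
def st(tag,B=None):
    s=r.sense();f=s["contact_force"];print(tag,"t",round(s["clock"],2),"f",f.round(1),"bed" if B is not None else "",(B.T@f).round(1) if B is not None else "","m",s["torque"].round(2),"tcp",s["tcp_pos"].round(4),"op",round(s["opening"],4));return s
E
python3 - <<'E'
from h import *
j=r.inverse_kinematics([.175,.38,.42],pose([0,0,0],-20,0,0,1)[1]);print(j)
q,o,B=pose(STAND,SY,33,.30,1)
j2=r.inverse_kinematics([.25,-.36,.40],pose([0,0,0],9.2,0,0,1)[1]);print(j2)
r.reach([.175,.38,.42],r.sense()["orientation"]);st("a")
r.move_joints(j2);st("b")
r.reach(q,o);st("c",B)
r.servo_line(pose(STAND,SY,33,.2,1)[0],speed=.15);st("d",B)
r.servo_line(pose(STAND,SY,33,.177,1)[0],speed=.06);st("e",B)
r.grab(10);st("f",B)
f=r.snapshot("top")["frame"];g=r.snapshot("scene")["frame"]
im=np.hstack([cv2.resize(x,(0,0),fx=3,fy=3) for x in(f[170:290,400:530],g[260:380,340:470])]);cv2.imwrite("pics/g.png",im[:,:,::-1])
E
```

```text
[ 6.06111314e+01 -2.26146438e+01  9.40256413e+01 -2.54444375e-14
  1.08589003e+02  8.06111314e+01]
[-59.67129158 -19.88182072  93.98802815   0.         105.89379256
 -68.87129158]
a t 1.16 f [-0.1  1.6 -0.3]   m [0.04 0.03 0.01] tcp [0.1751 0.3803 0.4202] op 0.0877
b t 3.79 f [ 0.7 -0.4 -0.5]   m [ 0.04  0.04 -0.05] tcp [ 0.2505 -0.3597  0.4001] op 0.0874
c t 4.61 f [-0.4  0.9 -0.5] bed [-0.5  0.9 -0.3] m [-0.04  0.31  0.08] tcp [ 0.341  -0.4355  0.3121] op 0.088
d t 5.42 f [-0.5 -0.2  0.5] bed [-0.2 -0.1  0.7] m [-0.06  0.33  0.02] tcp [ 0.3947 -0.4273  0.229 ] op 0.0881
e t 5.96 f [-0.7 -0.4 -0. ] bed [-0.7 -0.3  0.4] m [-0.09  0.2   0.03] tcp [ 0.4071 -0.425   0.208 ] op 0.0881
f t 7.14 f [1.  0.1 0.1] bed [ 0.9 -0.1 -0.4] m [-0.14  0.34  0.03] tcp [ 0.407  -0.4251  0.2085] op 0.0092
```

View pics/g.png

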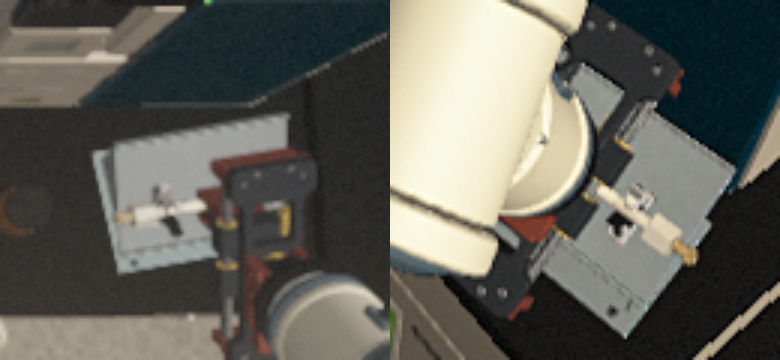

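```bash
python3 - <<'E'
from h import *
q,o,B=pose(STAND,SY,33,.30,1)
r.grab(50);st("sq",B)
for d in(.182,.187,.195,.205):
    r.servo_line(pose(STAND,SY,33,d,1)[0],speed=.03);st(d,B)
r.servo_line(pose(STAND,SY,33,.3,1)[0],speed=.15);st("up",B)
for n in("top","scene"):
    s=r.snapshot(n);cv2.imwrite(f"pics/{n}1.png",s["frame"][:,:,::-1])
f=cv2.imread("pics/top1.png");g=cv2.imread("pics/scene1.png")
cv2.imwrite("pics/h.png",np.hstack([cv2.resize(x,(0,0),fx=2.5,fy=2.5) for x in(f[170:330,380:540],g[220:380,330:490])]))
E
```

```text
sq t 7.46 f [-0.6  0.8  0.5] bed [-0.1  0.9  0.6] m [-0.1   0.27  0.04] tcp [ 0.4071 -0.4251  0.2084] op 0.0081
0.182 t 7.78 f [ 4.4 -1.1 -4.1] bed [ 1.3 -1.8 -5.7] m [-0.26 -0.05 -0.11] tcp [ 0.4045 -0.4253  0.212 ] op 0.0084
0.187 t 8.09 f [ 5.6 -0.3 -4.2] bed [ 2.3 -1.2 -6.6] m [-0.15  0.04 -0.02] tcp [ 0.4019 -0.4256  0.216 ] op 0.0085
0.195 t 8.51 f [-0.2  0.4 -0.7] bed [-0.5  0.4 -0.5] m [-0.12  0.4   0.03] tcp [ 0.3972 -0.4268  0.2238] op 0.0082
0.205 t 8.99 f [-0.2  0.4 -1.1] bed [-0.7  0.5 -0.8] m [-0.07  0.38 -0.05] tcp [ 0.3919 -0.4277  0.2322] op 0.0079
up t 9.78 f [ 0.1 -0.2 -1.1] bed [-0.6 -0.2 -1. ] m [-0.08  0.39 -0.05] tcp [ 0.3409 -0.4357  0.3107] op 0.0082
```

View pics/h.png

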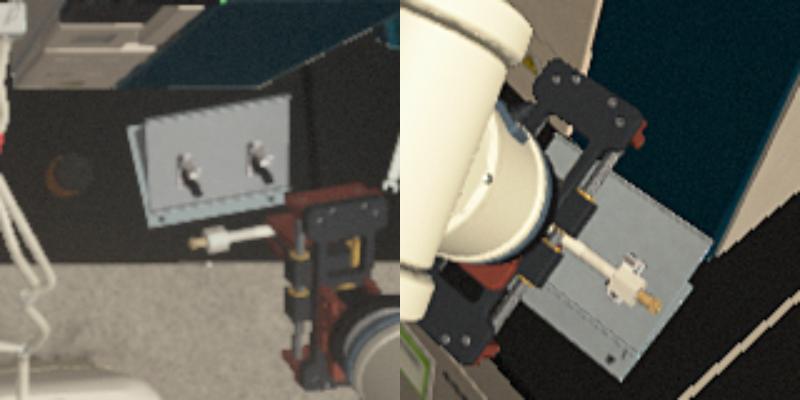

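```bash
python3 - <<'E'
from h import *
yaw=6.8;P=np.array([.4891,.2865,0]);o=pose([0,0,0],yaw,0,0,1)[1]
r.reach([.25,-.36,.40],pose([0,0,0],9.2,0,0,1)[1])
r.reach([.36,.21,.40],o);st("b")
r.reach(P+[0,0,.30],o)
r.servo_line(P+[0,0,.203],speed=.15);f0=st("pre")["contact_force"]
z=.203
while z>.182:
    z-=.001;r.servo_line(P+[0,0,z],speed=.02);r.wait(.05)
    f=r.sense()["contact_force"]-f0
    print(round(z,4),f.round(1))
    if f[2]>2: break
st("touch")
f=r.snapshot("top")["frame"];g=r.snapshot("scene")["frame"]
cv2.imwrite("pics/t.png",np.hstack([cv2.resize(x,(0,0),fx=3.2,fy=3.2) for x in(f[180:300,140:260],g[120:240,190:310])])[:,:,::-1])
E
```

```text
b t 12.78 f [ 0.7  0.4 -0.8]   m [-0.07  0.06 -0.02] tcp [0.3604 0.2095 0.3999] op 0.0081
pre t 14.32 f [ 0.4  0.2 -0.9]   m [-0.02  0.09 -0.01] tcp [0.4893 0.2866 0.2046] op 0.0081
0.202 [-0.7 -0.3  0.7]
0.201 [-0.8 -0.4  0.5]
0.2 [-0.6  0.1  0. ]
0.199 [-0.9 -0.7 -0.2]
0.198 [ 0.1  0.3 -0.1]
0.197 [-0.5 -0.6 -0.4]
0.196 [-0.3 -0.7  0.2]
0.195 [-0.5 -1.2  0.4]
0.194 [-0.3  0.6 -0.3]
0.193 [ 0.1 -0.3  1.7]
0.192 [-1.5 -1.1  6.6]
touch t 17.62 f [-1.1 -0.9  5.6]   m [-0.24  0.44 -0.06] tcp [0.4892 0.2866 0.1931] op 0.0082
```

View pics/t.png

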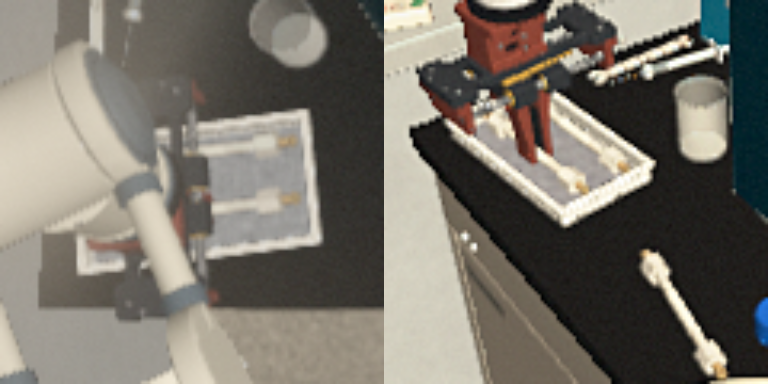

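```bash
python3 - <<'E'
from h import *
P=np.array([.4891,.2865,0])
r.servo_line(P+[0,0,.2038],speed=.05);r.wait(.2);st("raised")
r.let_go();st("open")
r.servo_line(P+[0,0,.33],speed=.2)
r.reach([.40,.12,.36],pose([0,0,0],-9.67,0,0,1)[1])
r.reach([.4876,.0209,.26],pose([0,0,0],-9.67,0,0,1)[1]);st("over new")
f=r.snapshot("top");g=r.snapshot("scene")
cv2.imwrite("pics/u.png",np.hstack([cv2.resize(x["frame"],(0,0),fx=3.2,fy=3.2) if 0 else cv2.resize(x["frame"][b[0]:b[0]+120,b[1]:b[1]+120],(0,0),fx=3.3,fy=3.3) for x,b in((f,(180,140)),(g,(130,190)))])[:,:,::-1])
E
```

```text
raised t 18.31 f [-0.3  1.1 -1.9]   m [-0.05  0.04 -0.  ] tcp [0.489  0.2865 0.2034] op 0.008
open t 19.58 f [ 1.   0.4 -0.1]   m [-0.08  0.05 -0.01] tcp [0.4891 0.2865 0.2038] op 0.0879
over new t 21.85 f [-0.3 -0.1 -1.1]   m [-0.07  0.07 -0.01] tcp [0.4879 0.0217 0.2602] op 0.0877
```

View pics/u.png

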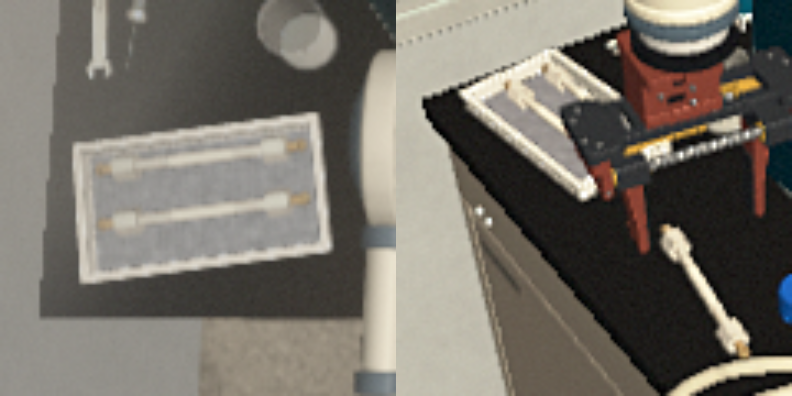

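```bash
python3 - <<'E'
from h import *
P=np.array([.4876,.0209,0]);yaw=-9.67
r.servo_line(P+[0,0,.20],speed=.12)
r.servo_line(P+[0,0,.185],speed=.05);st("low")
r.grab(50);st("grab")
r.servo_line(P+[0,0,.33],speed=.15);st("lift")
r.reach([.38,-.03,.40],pose([0,0,0],yaw,0,0,1)[1])
r.reach([.25,-.36,.40],pose([0,0,0],9.2,0,0,1)[1])
q,o,B=pose(STAND,SY,33,.30,1);T=STAND-.001*B[:,0]
r.reach(q,o);st("c",B)
r.servo_line(pose(T,SY,33,.215,1)[0],speed=.12);r.wait(.3);st("above",B)
f=r.snapshot("top");g=r.snapshot("scene")
cv2.imwrite("pics/v.png",np.hstack([cv2.resize(x["frame"][b[0]:b[0]+110,b[1]:b[1]+110],(0,0),fx=3.6,fy=3.6,interpolation=2) for x,b in((f,(190,410)),(g,(265,350)))])[:,:,::-1])
E
```

```text
low t 23.05 f [ 0.4 -0.3  0.5]   m [-0.06  0.05  0.04] tcp [0.4875 0.0209 0.1846] op 0.0877
grab t 24.26 f [ 0.4  0.  -0.6]   m [-0.03  0.02 -0.02] tcp [0.4876 0.0209 0.185 ] op 0.0081
lift t 25.38 f [-0.2  0.2 -1.8]   m [-0.02  0.02  0.  ] tcp [0.4874 0.0209 0.3287] op 0.0083
c t 28.13 f [-0.7 -0.1 -1.5] bed [-1.4  0.  -0.9] m [-0.12  0.35 -0.02] tcp [ 0.3413 -0.4352  0.3122] op 0.008
above t 29.29 f [-0.2  0.6 -1.5] bed [-0.9  0.6 -1.2] m [-0.12  0.32 -0.03] tcp [ 0.3856 -0.4288  0.2404] op 0.0085
```

View pics/v.png

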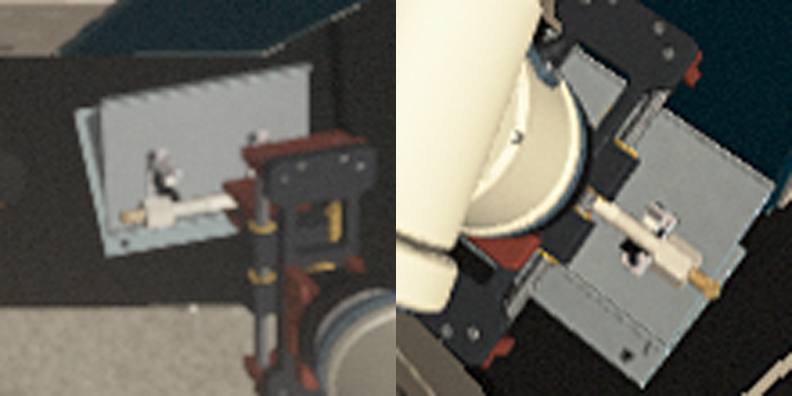

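```bash
python3 - <<'E'
from h import *
q,o,B=pose(STAND,SY,33,.215,1)
s=r.sense();M=np.array(s["tcp_pos"])-.175*B[:,2]
T,S=r.snapshot("top"),r.snapshot("scene")
un=lambda p,o:((np.array(p)+.5)/3.6-.5+o)
for s,o,p,sg in((T,(410,190),(121,217),1),(S,(350,265),(712-396,290),-1)):
    e=proj(s,[M+sg*B[:,1]*.085,M+sg*B[:,1]*.095]);u=un(p,o);d=(e[1]-e[0])
    print("px meas",u.round(1),"exp",e[0].round(1),"along mm",round(10*(u-e[0])@d/(d@d)*sg,1),"perp px",round(float(np.cross(d,u-e[0])/np.linalg.norm(d)),2))
E
```

```text
px meas [443.2 249.9] exp [443.2 250.2] along mm -0.1 perp px 0.23
px meas [437.4 345.2] exp [438.8 345.6] along mm 2.2 perp px 0.45<stdin>:8: DeprecationWarning: Arrays of 2-dimensional vectors are deprecated. Use arrays of 3-dimensional vectors instead. (deprecated in NumPy 2.0)
```

```bash
python3 - <<'E'
from h import *
q,o,B=pose(STAND,SY,33,.215,1);T=STAND-.001*B[:,0]
for d in(.198,.192,.189,.187,.185,.183,.181,.179,.177,.175,.174):
    X=T if d>.18 else STAND
    r.servo_line(pose(X,SY,33,d,1)[0],speed=.03);s=st(d,B)
    if np.linalg.norm(s["contact_force"])>30: print("STOP");break
r.wait(.3);s=st("end",B);print(((s["tcp_pos"]-STAND)@B).round(4))
E
```

```text
0.198 t 30.21 f [-0.4  0.  -0.5] bed [-0.6  0.1 -0.1] m [-0.1   0.42  0.01] tcp [ 0.395  -0.427   0.2255] op 0.0081
0.192 t 30.56 f [ 0.2  0.4 -1.6] bed [-0.7  0.4 -1.5] m [-0.09  0.43  0.  ] tcp [ 0.3982 -0.4265  0.2204] op 0.0082
0.189 t 30.81 f [-1.5  0.3  2.4] bed [0.2 0.6 2.8] m [0.02 0.25 0.17] tcp [ 0.3998 -0.4264  0.2187] op 0.0084
0.187 t 31.06 f [-4.1  1.6  5.5] bed [-0.2  2.3  6.7] m [0.11 0.35 0.26] tcp [ 0.4009 -0.4263  0.2174] op 0.0084
0.185 t 31.31 f [-3.1  1.4  4.9] bed [0.3 1.9 5.7] m [0.08 0.24 0.23] tcp [ 0.402  -0.4261  0.2157] op 0.0084
0.183 t 31.56 f [-1.2  0.3  4.9] bed [1.7 0.5 4.8] m [-0.02  0.14  0.17] tcp [ 0.4032 -0.426   0.2138] op 0.0083
0.181 t 31.81 f [0.9 0.6 4.5] bed [3.2 0.4 3.2] m [-0.18 -0.19  0.05] tcp [ 0.4044 -0.4257  0.2118] op 0.0084
0.179 t 32.06 f [ 3.6 -1.8  0.1] bed [ 2.8 -2.3 -1.7] m [-0.59 -0.13 -0.15] tcp [ 0.4061 -0.4254  0.2096] op 0.0083
0.177 t 32.31 f [ 5.8 -3.  -2.4] bed [ 3.1 -3.9 -4.9] m [-0.55 -0.23 -0.29] tcp [ 0.4072 -0.4251  0.2079] op 0.0082
0.175 t 32.56 f [ 0.2 -1.6  1.4] bed [ 0.7 -1.6  1.2] m [-0.28 -0.01 -0.08] tcp [ 0.4081 -0.4249  0.2068] op 0.0083
0.174 t 32.81 f [-4.6  0.6  7. ] bed [0.1 1.3 8.3] m [0.05 0.41 0.14] tcp [ 0.4083 -0.4249  0.2067] op 0.0083
end t 33.11 f [-4.5 -0.2  6.5] bed [-0.2  0.5  7.8] m [0.07 0.42 0.22] tcp [ 0.4083 -0.4249  0.2067] op 0.0083
[ 1.000e-04 -0.000e+00  1.749e-01]
```

```bash
python3 - <<'E'
from h import *
q,o,B=pose(STAND,SY,33,.30,1)
r.let_go();st("open",B)
r.servo_line(q,speed=.12);st("off",B)
r.reach([.25,-.2,.42],pose([0,0,0],9.2,0,0,1)[1]);r.reach([.20,.34,.42],pose([0,0,0],-10,0,0,1)[1])
f=r.snapshot("top");g=r.snapshot("scene");cv2.imwrite("pics/topE.png",f["frame"][:,:,::-1]);st("park")
c=[cv2.resize(x["frame"][b[0]:b[0]+110,b[1]:b[1]+110],(0,0),fx=3.6,fy=3.6,interpolation=2) for x,b in((f,(190,410)),(g,(265,350)))]
cv2.imwrite("pics/w.png",np.hstack(c)[:,:,::-1])
a=cv2.imread("pics/scene0.png")[265:375,350:460].astype(int);print("diff to start image",np.abs(a[:,:,::-1]-g["frame"][265:375,350:460]).mean())
E
```

```text
open t 34.38 f [-0.2  0.4  0.5] bed [0.2 0.4 0.5] m [-0.15  0.29  0.03] tcp [ 0.4086 -0.4249  0.2059] op 0.0879
off t 35.58 f [ 0.2 -0.8  0.5] bed [ 0.3 -0.8  0.4] m [-0.17  0.29 -0.02] tcp [ 0.3411 -0.4356  0.3106] op 0.0878
park t 38.78 f [ 0.3 -0.3  0.1]   m [-0.07  0.13  0.05] tcp [0.2006 0.3396 0.42  ] op 0.0875
diff to start image 3.0783746556473828
```

View pics/w.png

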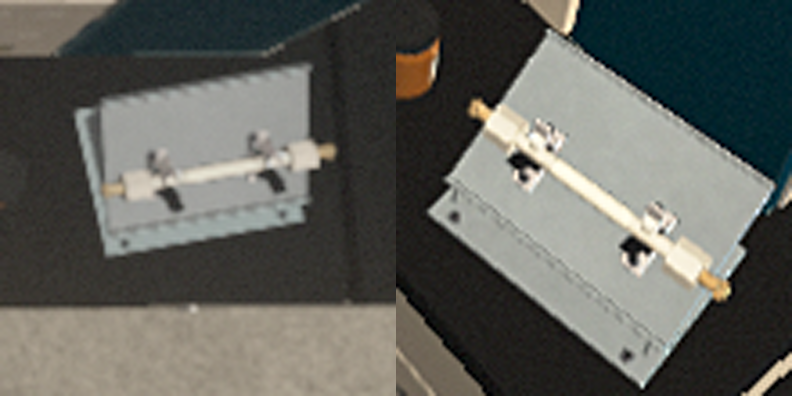

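View pics/topE.png

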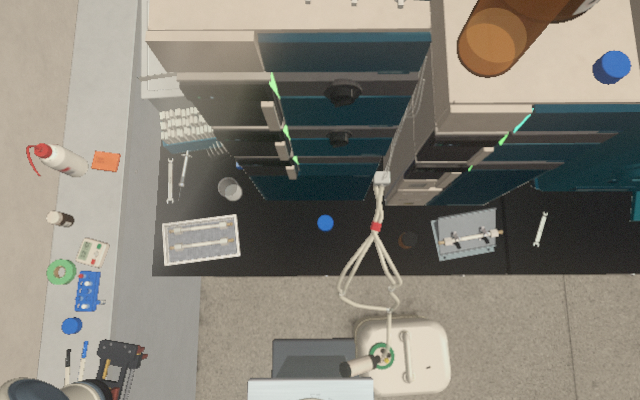

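The fresh column sits in the clips, with its left and right ends at about (443,243) and (503,232) in the top view, the same place the used one occupied. The rollers overhang the tube. The used column lies at about (201,248) in the tray beside the stored one, and the cap (325,222), jar (408,240) and beaker (230,188) are where they were.

```bash
python3 -c "
from station import r
r.wait(.3);r.hand_in();print(r.sense()['clock'])"
```

```text
the job is handed in; nothing more can be done
the job is handed in; nothing more can be done
```

The column change is done and handed in, at about 39 s of the 64 s allowed; `hand_in` gives no verdict.

- **Used column:** I drew it out along the clip normal and lowered it into the tray until it touched the liner. I then raised it about 10 mm before letting go, because the fully opened fingers had to clear the tray rim and the stored column. It therefore fell about 10 mm, which I estimate at 0.45 m/s against the 0.6 m/s limit; the speed was not measured. The pictures show it lying flat beside the stored column.
- **Fresh column:** I pressed it in along the clip normal. The force rose to about 7 N and dropped as the rollers passed the tube. It then bottomed out at about 8 N, with the column's axis at the seat height. After release, both camera views show it in the used column's former place, with the rollers over the tube. Jaw angles can't be read directly, so "closed" rests on those views and the force pattern.
- **Disagreement:** while I held the fresh column above the clips, the two cameras differed by about 2 mm on its lengthwise position. That is well inside the 12 mm tolerance.
- **Other objects:** the beaker, jar, cap and stored column look unmoved in the last top view. The gripper is parked clear of everything.

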